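# Stamp a shoe sole in the hand press

## Robot

A 7-joint arm with a two-finger parallel gripper is mounted at the origin on the work surface. World frame = base frame: x ahead of the robot, y to its left, z up, the work surface at z = 0. Lengths are in m, angles in rad, forces in N, time in s.
With the tool pointing down it reaches from about 0.425 to 0.95 m from the base axis. Payload 4.7 kg.
Tool frame: the origin (TCP) lies at the very end of the fingers, on their centre line; the grasp point (between the pads) lies 19 mm behind it; z points along the fingers, y is the direction in which the jaws open and shut (so a half turn about z gives the same grasp; the last joint's range is limited). The gripper opens to 85 mm and grips with 20 to 120 N. Pads are 22 mm wide; open, the fingers measure 114 mm over their backs; the gripper's body (76 mm by 85 mm) begins 54 mm behind the grasp point. The pads swing forward as they close: fully open they stand 13 mm farther back than shut.
Start: joints at [-1.315, 0.469, -0.049, 1.532, 0.024, 1.141, -0.082], TCP at [0.19, 0.648, 0.231] pointing down, gripper open.
Joint ranges: [-2.59, 2.59], [-0.33, 1.99], [-1.39, 1.29], [0.1, 2.45], [-1.04, 4.18], [0.21, 1.99], [-2.66, 2.66]. Speed limits (rad/s): [2.57, 2.57, 3.14, 3.14, 3.14, 3.14, 3.14].

## Interface

Orientations are given as a rotation vector (axis times angle).
In Python, from workcell import * gives the robot as it stands. The module is installed in compiled form; this text tells all that it offers. Calls block until the motion is done:
- movep(position, orientation): joint-space move of the TCP to a pose.
- line_to(position, speed=0.15, orientation=None, f_stop=None): straight line of the TCP; orientation=None keeps the orientation; speed is the mean speed in m/s. With f_stop (N) it stops when the force on the tool has changed by that much, and returns True; else False.
- goto_joints(angles): joint-space move.
- command_gripper(opening, strength=None): opening from 0.0 (shut) to 1.0 (fully open); strength is the grip in N (None keeps the last); returns when the fingers have stopped.
- hold(seconds).
- inverse_kinematics(position, orientation): joint angles nearest the present ones, or None.
- get_obs(): the state.
- read_camera(name): name is "scene" or "top" or "wrist"; returns (picture, depth): 400x640x3 uint8, blue, green, red; 400x640 float32, m along the optical axis (not along the pixel's ray), 0 where there is no reading.
- get_calibration(name): a dict with "vertical_fov" (degrees; the focal length in pixels is half the picture's height over the tangent of half this angle, whatever the lens; pixels are square), "cx", "cy" (the principal point, pixels), "D" ([k1, k2, p1, p2, k3] as OpenCV has them; the pictures are not rectified), "origin" and "rotation" of the camera in the world. Camera axes: x right, y up, looking along -z (the intrinsics and any distortion apply to the point x, -y, -z); pixel columns grow to the right and rows downward; lengths in m; the calibration is good to about 2 mm. A picture is of the moment at which its call begins: read the wrist's pose just before it. get_calibration takes no time and is no camera call; for the wrist camera it gives the pose at the moment of the call.
A pose or a line that the arm cannot do raises Unreachable and nothing moves.
- finish_job(): hands the job in, once; it reports no verdict.
The state is a dict: "t": time; "joint_positions": joint angles; "joint_vel": joint speeds; "joint_efforts": joint torques, N m; "tcp_pos": TCP position; "orientation": TCP orientation; "contact_force": force on the tool from outside, world axes, zero at the start; "moment": the same for the moment, N m; "width": opening from 0.0 (shut) to 1.0 (fully open).
Only numpy, scipy, OpenCV 4.12 (cv2) and the standard library are available. Lean on these libraries where they do the work, as an engineer would, in place of code of your own. Each camera call takes 0.05 s, during which the arm holds its last target.

## Task

Slide the white sole along the bed of the blue hand press until its toe rests against the stop wall. Then press the red plunger head fully down to its stop, hold it there for a moment, and let it spring back up, leaving the sole home against the stop. Do not work the plunger before the sole is home, and leave the other things on the bench where they are.

Things in the scene. Friction and masses are not known exactly. Their poses are not given: they have to be found in the camera images.
- press: Blue and grey hand press fixed to the bench. Origin on the bench top, under the plunger's vertical axis; x = feed direction, z up. Flat bed 320 by 124 mm, x = -256 to +64, its top at z = 10. Two side rails (tops at z = 20, x = -250 to +50) leave a 93 mm wide channel centred on y = 0, open at its -x end.
- press_column (a point): Top of the blue column, at y = -80 mm, z = 102 of the press; column 44 (x) by 32 mm on a 60 by 50 mm foot. From it an arm (z = 78 to 102, 44 mm wide in x) reaches over the bed to a ram guide of 48 mm diameter (z = 73 to 103) on the plunger's axis. Nothing is above the plunger head.
- stop_face (a point): Point on the face of the dark steel stop wall (80 mm wide, top at z = 32 mm) that closes the channel, at x = +42 mm, y = 0, z = 17 of the press. The sole's toe rests here when the sole is home. Axes as the press.
- sole: Rigid loose sole, white top, black edge, 174 mm long, 14 thick, 0.1 to 0.25 kg, flat in the channel, toe to the stop, 50 to 110 mm short of home at the start. Origin: underside, centre of the round forefoot (radius 42); x to the toe (x = +42), heel end at x = -132. Home: origin on the plunger's axis, toe on the stop. It slides freely and stays where left.
- sole_heel (a point): The rearmost point of the round heel (heel radius 32 mm), at half the sole's thickness, x = -132 mm of the sole: a good place to push. Axes as the sole.
- plunger_top (a point): Centre of the top of the red mushroom-shaped plunger head, 54 mm diameter (flat part 48 mm), 144 mm above the bench when up, 124 mm when fully down. It moves with the plunger. Axes as the press.
- plunger (a joint): How far the plunger is pressed down, m: 0 up, 0.020 at its hard stop. A spring returns it: about 4.5 N starts it, 13.5 N holds it at the stop. The steel die at its foot (36 mm diameter) is 44.5 mm above the bench when up and at the stop just reaches the top of a sole that is home.
- brown_sole: Bystander: a loose brown sole, 174 mm long, 14 mm thick, flat on the bench. Origin on its underside at the forefoot's centre, x to the toe.
- jar: Bystander: a loose jar with a yellow lid, 68 mm diameter, 85 mm tall. Origin at the centre of its underside.
- hammer: Bystander: a loose hammer 260 mm long, lying on the bench along its x axis.
- brush: Bystander: a loose brush 190 mm long, lying on the bench along its x axis.
- mug: Bystander: a loose blue mug, 80 mm diameter, 90 mm tall, handle at its +y. Origin at the centre of its underside.
Not all that is in view belongs to the job. What is shaped like the sole but turquoise is not meant.

How it is judged:
On the way, in this order (a step that is already met when the one before it is completed fails the run):
1. the sole is home: toe against the stop wall, flat on the bed, plunger still up (x of sole in the frame of press above -0.005 m and y of sole in the frame of press between -0.008 and 0.008 m and z of sole in the frame of press below 0.014 m and angle between sole's own z axis and vertical below 0.06 rad and value of joint plunger below 0.004 m), for 0.2 s.
2. with the sole home, the plunger is pressed fully down and held for a moment (x of sole in the frame of press above -0.005 m and y of sole in the frame of press between -0.008 and 0.008 m and z of sole in the frame of press below 0.014 m and angle between sole's own z axis and vertical below 0.06 rad and value of joint plunger above 0.018 m), for 0.2 s.
At the end, for the whole second after the job is handed in: The white sole lies flat and at rest on the bed with its toe within 5 mm of the stop wall and within 8 mm of the channel's centre line, and the plunger is back up (within 2 mm), after having been pressed to within 2 mm of its stop for 0.2 s (x of sole in the frame of press above -0.005 m and y of sole in the frame of press between -0.008 and 0.008 m and z of sole in the frame of press below 0.014 m and angle between sole's own z axis and vertical below 0.06 rad and value of joint plunger below 0.002 m and linear speed of sole below 0.01 m/s); the robot touches nothing.
It fails at once if the plunger is pressed more than 6 mm while the sole is not home (value of joint plunger above 0.006 m and not (x of sole in the frame of press above -0.005 m and y of sole in the frame of press between -0.008 and 0.008 m and z of sole in the frame of press below 0.014 m and angle between sole's own z axis and vertical below 0.06 rad)).
It fails at once if another loose thing on the bench is moved by more than 30 mm (distance of any of brown_sole, jar, hammer, brush, mug from where it was at the start of the episode above 0.03 m).
It also fails if it takes over 45 s, if anything falls off the work surface, if the arm or the gripper's body presses on something with over 40 N, if the wrist force passes 120 N, or if a joint passes its speed limit or range.

## Working session

There is one attempt and no reset: what is moved stays moved. The work goes in short steps, each a Python script; the robot and the scene stay as the last script left them, time stands still between calls to the robot, and variables do not carry over. Pictures are saved under pics/ and viewed, and the job is handed in when it is done.

```bash
mkdir -p pics; cat > h.py <<'E'
from workcell import *
import numpy as np, cv2
def K(c):
    f=200/np.tan(np.radians(c["vertical_fov"])/2)
    return np.array([[f,0,c["cx"]],[0,f,c["cy"]],[0,0,1]]),np.array(c["D"],float)
def ray(c,uv):
    k,D=K(c)
    p=cv2.undistortPoints(np.array(uv,float).reshape(-1,1,2),k,D).reshape(-1,2)
    d=np.c_[p[:,0],-p[:,1],-np.ones(len(p))]
    return np.array(c["origin"]),d@np.array(c["rotation"]).T
def onplane(c,uv,z):
    o,d=ray(c,uv); s=(z-o[2])/d[:,2]
    return o+d*s[:,None]
def project(c,P):
    k,D=K(c);R=np.array(c["rotation"]);q=(np.array(P,float).reshape(-1,3)-np.array(c["origin"]))@R
    q=q*[1,-1,-1]
    return cv2.projectPoints(q,np.zeros(3),np.zeros(3),k,D)[0].reshape(-1,2)
E
python3 - <<'E'
from h import *
for n in("scene","top","wrist"):
    c=get_calibration(n);im,d=read_camera(n)
    cv2.imwrite(f"pics/{n}0.png",im);np.save(f"{n}_d.npy",d)
    print(n,c)
o=get_obs();print({k:np.round(v,3) for k,v in o.items()})
E
```

```text
scene {'vertical_fov': 54.22461236530445, 'cx': 324.8889503523328, 'cy': 196.22730517537087, 'D': array([0.01834117, 0.        , 0.        , 0.        , 0.        ]), 'origin': array([1.09926751, 0.67925514, 0.79394416]), 'rotation': array([0.44712142, 1.07647638, 2.1652128 ])}
top {'vertical_fov': 53.077186894207856, 'cx': 321.10522374516006, 'cy': 191.5441509113483, 'D': array([-0.01589027,  0.        ,  0.        ,  0.        ,  0.        ]), 'origin': array([0.339785  , 0.00822892, 1.31434669]), 'rotation': array([ 0.08742693, -0.06506239, -1.56533521])}
wrist {'vertical_fov': 59.11630472028891, 'cx': 318.07959446275925, 'cy': 199.72548651740115, 'D': array([-0.00104562,  0.        ,  0.        ,  0.        ,  0.        ]), 'origin': array([0.12264343, 0.66659319, 0.37213953]), 'rotation': array([-0.24053511, -0.17713535,  1.27816519])}
{'t': np.float64(0.15), 'joint_positions': array([-1.315,  0.469, -0.049,  1.533,  0.024,  1.141, -0.082]), 'joint_vel': array([-0.001, -0.001,  0.   , -0.004,  0.001, -0.001, -0.001]), 'joint_efforts': array([ 0.0000e+00, -5.1076e+01, -4.7000e-02, -2.3798e+01,  1.1000e-02,
        5.0000e-03,  0.0000e+00]), 'tcp_pos': array([0.19 , 0.647, 0.23 ]), 'orientation': array([-4.46e-01, -3.11e+00,  2.00e-03]), 'contact_force': array([ 0.249, -0.783, -0.125]), 'moment': array([-0.004, -0.039, -0.007]), 'width': np.float64(0.999)}
```

Rotations are rotation vectors; fix that in the helper.

```bash
sed -i 's/np.array(c\["rotation"\])/cv2.Rodrigues(np.array(c["rotation"],float))[0]/g' h.py; cat h.py | grep Rod
```

```text
return np.array(c["origin"]),d@cv2.Rodrigues(np.array(c["rotation"],float))[0].T
    k,D=K(c);R=cv2.Rodrigues(np.array(c["rotation"],float))[0];q=(np.array(P,float).reshape(-1,3)-np.array(c["origin"]))@R
```

View pics/top0.png

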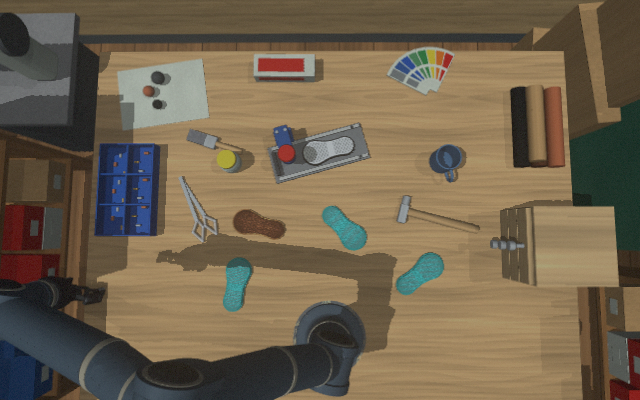

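View pics/scene0.png

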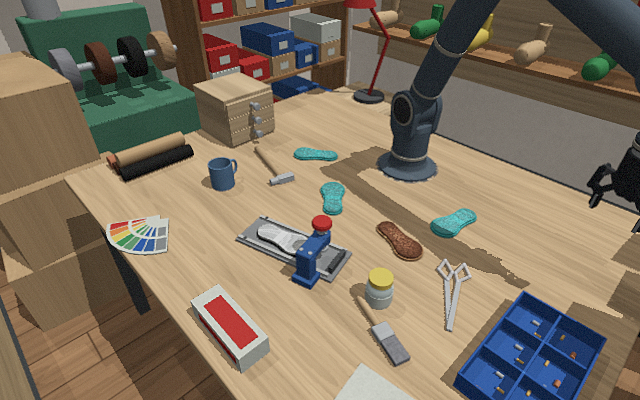

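View pics/wrist0.png

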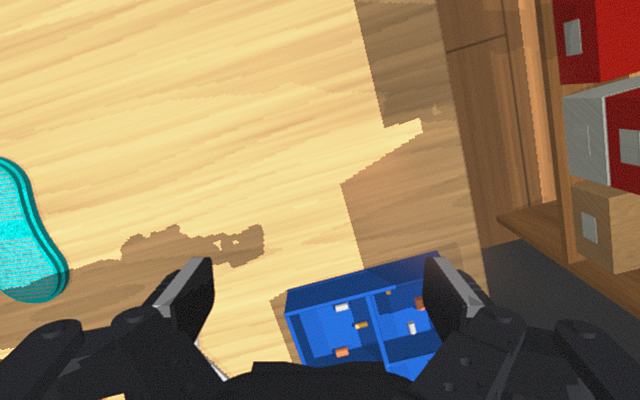

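Top view: the white sole lies in the grey channel at about (328,150), with the red plunger head at (287,153) and the blue column at (283,133).

- **Could be taken for the sole:** turquoise soles at (345,227), (237,284) and (420,272), and the brown sole at (260,223). I choose the white one in the press.
- **Could be taken for the plunger head:** the red label on the box at (280,65). I choose (287,153), next to the blue column.

Next is a close crop and measurements.

```bash
cat > m.py <<'E'
from h import *
def mask(im,lo,hi): return cv2.inRange(cv2.cvtColor(im,cv2.COLOR_BGR2HSV),lo,hi)
def red(im): return mask(im,(0,150,60),(8,255,255))|mask(im,(172,150,60),(179,255,255))
def blobs(m,box,amin=40):
    x0,y0,x1,y1=box;z=np.zeros_like(m);z[y0:y1,x0:x1]=m[y0:y1,x0:x1]
    cs,_=cv2.findContours(z,cv2.RETR_EXTERNAL,cv2.CHAIN_APPROX_NONE)
    return sorted([c for c in cs if cv2.contourArea(c)>amin],key=cv2.contourArea)[::-1]
E
python3 - <<'E'
from m import *
it=cv2.imread("pics/top0.png");i2=cv2.imread("pics/scene0.png")
a=cv2.resize(it[110:195,255:385],None,fx=4,fy=4,interpolation=cv2.INTER_CUBIC)
b=cv2.resize(i2[200:300,225:365],None,fx=4,fy=4,interpolation=cv2.INTER_CUBIC)
cv2.imwrite("pics/ctop.png",a);cv2.imwrite("pics/cscene.png",b)
ct=get_calibration("top");cs=get_calibration("scene")
for im,c,box,n in((it,ct,(265,120,380,190),"top"),(i2,cs,(290,200,350,250),"scene")):
    for q in blobs(red(im),box)[:1]:
        x,y,w,h=cv2.boundingRect(q);(u,v),r=cv2.minEnclosingCircle(q)
        print(n,(u,v),r,cv2.boundingRect(q),onplane(c,[(u,v)],.144)[0].round(4))
d=np.load("top_d.npy");print(d[153,287])
E
```

```text
top (285.80950927734375, 152.76190185546875) 8.52444839477539 (278, 145, 17, 17) [0.5691 0.1305 0.144 ]
scene (321.5, 222.5) 9.823541641235352 (312, 215, 20, 16) [0.5767 0.1367 0.144 ]
1.1897831
```

View pics/ctop.png

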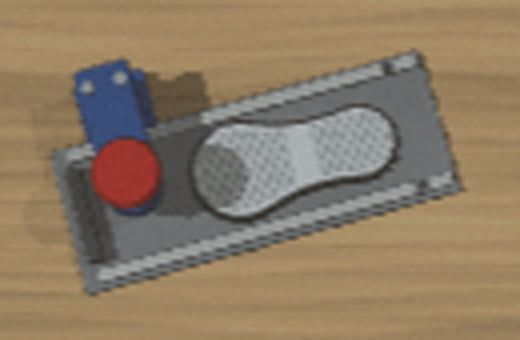

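View pics/cscene.png

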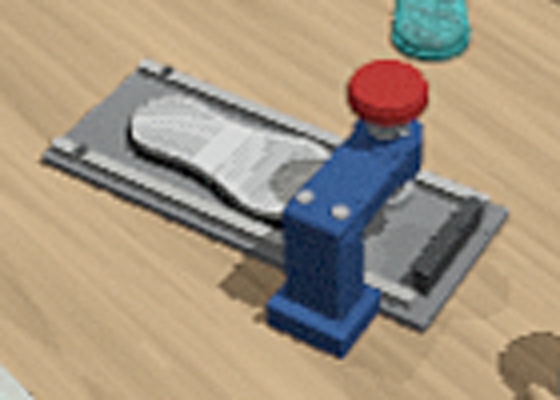

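The crops confirm the choice: a white sole with a black edge in the press channel, heel to the right, toe towards the dark stop at the left, red head beside the blue column. Next: the bed corners and the sole outline.

```bash
python3 - <<'E'
from m import *
it=cv2.imread("pics/top0.png");i2=cv2.imread("pics/scene0.png")
ct=get_calibration("top");cs=get_calibration("scene")
top=np.array([(52,152),(90,293),(462,188),(420,50)])/4+[255-.375,110-.375]
P=onplane(ct,top,.010);print("top corners (stop+, stop-, open.., ..)\n",P.round(4))
sc=np.array([(508,212),(424,328),(42,158),(138,60)])/4+[225-.375,200-.375]  # stop near/far etc
Q=onplane(cs,sc,.010);print("scene\n",Q.round(4))
for P in(P,Q[[1,0,3,2]]):
    print("sides",[np.linalg.norm(P[i]-P[(i+1)%4]).round(4) for i in range(4)])
    f=(P[0]+P[1]-P[2]-P[3])[:2];f/=np.linalg.norm(f);mid=P.mean(0)[:2];org=mid+f*.096
    print("dir",f,np.degrees(np.arctan2(f[1],f[0])),"origin",org)
# sole white mask
for im,c,box in((it,ct,(265,125,375,180)),(i2,cs,(250,215,312,262))):
    m=mask(im,(0,0,150),(179,45,255))
    for q in blobs(m,box,150)[:2]:
        p=onplane(c,q.reshape(-1,2),.024)[:,:2]; print(cv2.contourArea(q),cv2.boundingRect(q), p.min(0),p.max(0))
E
```

```text
top corners (stop+, stop-, open.., ..)
 [[ 0.6126  0.2052  0.01  ]
 [ 0.495   0.1718  0.01  ]
 [ 0.5831 -0.1339  0.01  ]
 [ 0.6993 -0.0999  0.01  ]]
scene
 [[ 0.4971  0.1761  0.01  ]
 [ 0.6134  0.2096  0.01  ]
 [ 0.7014 -0.095   0.01  ]
 [ 0.5844 -0.1373  0.01  ]]
sides [np.float64(0.1223), np.float64(0.3181), np.float64(0.1211), np.float64(0.3172)]
dir [-0.27514873  0.96140167] 105.97087788103099 origin [0.57107249 0.12807928]
sides [np.float64(0.1211), np.float64(0.3254), np.float64(0.1244), np.float64(0.3171)]
dir [-0.27284637  0.96205762] 105.8337128027607 origin [0.5728866  0.13070859]
570.0 (307, 137, 46, 27) [ 0.55894434 -0.07344665] [0.64549398 0.07389062]
604.0 (258, 223, 49, 30) [ 0.55663639 -0.08130137] [0.64703466 0.07569599]
```

Both views agree: the press origin is about (0.572, 0.130) and the feed heading about 105.9°. The corner sides come out at 317–325 by 121–124 mm, against 320 by 124 nominal. I'll check reach, go behind the heel and look with the wrist camera.

```bash
cat >> m.py <<'E'
PO=np.array([.572,.1297]);TH=np.radians(105.9)
F=np.array([np.cos(TH),np.sin(TH)]);L=np.array([-F[1],F[0]])
def W(x,y,z): return [*(PO+x*F+y*L),z]
def toP(p): q=np.asarray(p)[...,:2]-PO; return np.stack([q@F,q@L],-1)
def ori(yaw): return np.pi*np.array([np.cos(yaw/2),np.sin(yaw/2),0])
E
python3 - <<'E'
from m import *
for s in(0,np.pi,-np.pi/2,np.pi/2):
  for p in (W(-.285,0,.25),W(-.285,0,.017),W(-.13,0,.017),W(0,0,.25),W(0,0,.12)):
    j=inverse_kinematics(p,ori(TH+s)); print(round(s,2),None if j is None else np.round(j,2))
ct=get_calibration("top");it=cv2.imread("pics/top0.png")
q=blobs(mask(it,(0,0,150),(179,45,255)),(265,125,375,180),150)[0]
p=toP(onplane(ct,q.reshape(-1,2),.024));print("white outline press x,y",p.min(0),p.max(0))
print("mug",onplane(ct,[(445,158)],.09),"jar",onplane(ct,[(228,160)],.085))
E
```

```text
0 [-0.42  0.56  0.88  1.57 -0.45  1.23  0.82]
0 [-0.23  0.76  0.57  1.74 -0.54  0.8   0.88]
0 [-0.36  0.64  0.39  1.88 -0.37  0.69  0.53]
0 [-0.67  0.33  0.48  1.75 -0.17  1.11  0.14]
0 [-0.62  0.47  0.43  1.88 -0.25  0.85  0.22]
3.14 [-0.53  0.66  1.11  1.58 -0.61  1.29 -2.19]
3.14 [-0.51  1.01  1.1   1.76 -1.03  1.07 -1.89]
3.14 [-0.79  0.94  1.1   1.91 -1.03  1.   -2.06]
3.14 [ 0.52  0.57 -1.17  1.68  0.55  1.26  2.64]
3.14 [-1.04  0.71  1.11  1.9  -0.75  1.03 -2.47]
-1.57 [-0.43  0.57  0.91  1.57 -0.46  1.23 -0.74]
-1.57 [-0.24  0.76  0.58  1.74 -0.55  0.81 -0.68]
-1.57 [-0.51  0.7   0.61  1.89 -0.58  0.74 -0.86]
-1.57 [-0.8   0.35  0.66  1.76 -0.24  1.12 -1.36]
-1.57 [-0.74  0.5   0.6   1.89 -0.37  0.87 -1.25]
1.57 [-0.26  0.49  0.62  1.56 -0.3   1.19  2.26]
1.57 [ 0.    0.69  0.22  1.73 -0.21  0.74  2.18]
1.57 [-0.18  0.62  0.14  1.87 -0.13  0.66  1.89]
1.57 [-0.46  0.31  0.2   1.74 -0.07  1.1   1.62]
1.57 [-0.39  0.44  0.12  1.87 -0.07  0.84  1.62]
white outline press x,y [-0.2087516  -0.03701809] [-0.06086561  0.03548471]
mug [[ 0.56447318 -0.35627068  0.09      ]] jar [[0.55750408 0.31720615 0.085     ]]
```

```bash
python3 - <<'E'
from m import *
movep(W(-.265,0,.25),ori(TH))
command_gripper(0.0,40)
line_to(W(-.265,0,.10),.25)
c=get_calibration("wrist");im,d=read_camera("wrist");cv2.imwrite("pics/w1.png",im)
np.save("w1d.npy",d)
q=blobs(red(im),(0,0,640,400))
o=get_obs();print(o["t"],o["tcp_pos"],toP(o["tcp_pos"]),o["contact_force"])
# project expected points
for n,P in(("ax top",W(0,0,.144)),("stop",W(.042,0,.017)),("heel",W(-.213,0,.024)),("rail+",W(-.25,.0465,.02)),("rail-",W(-.25,-.0465,.02))):
    print(n,project(c,P))
im,d=read_camera("top");cv2.imwrite("pics/t1.png",im)
E
```

```text
4.8583 [ 0.64597759 -0.12597667  0.10203121] [-0.26616166 -0.00110233] [-0.38405115 -1.19771387 -0.4919532 ]
ax top [[  313.83762825 -1619.00791218]]
stop [[ 316.56343276 -478.66141411]]
heel [[316.87211053 126.23547428]]
rail+ [[245.31974988 183.77254238]]
rail- [[388.47705281 183.78042287]]
```

View pics/w1.png

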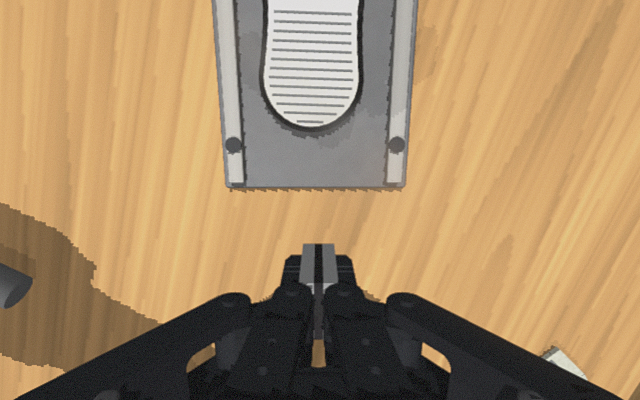

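View pics/t1.png

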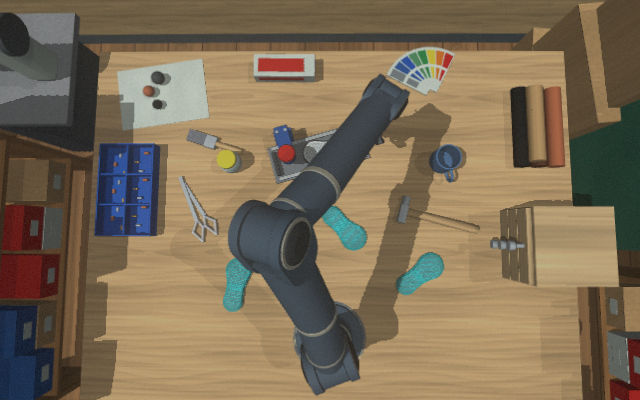

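The wrist view shows the bed's open end at row 187 and the sole's heel tip at (312,130), about 1–2 mm from where it was projected (317,126). The channel is centred near column 315 and runs straight up the image. The top view shows the arm clear of the mug. Now the push.

```bash
python3 - <<'E'
from m import *
def s(n): o=get_obs();print(n,round(o["t"],2),toP(o["tcp_pos"]).round(4),o["tcp_pos"][2].round(4),o["contact_force"].round(2))
print(line_to(W(-.265,0,.016),.12,f_stop=10)); hold(.2); s("down")
print(line_to(W(-.17,0,.016),.06,f_stop=15)); s("mid")
print(line_to(W(-.120,0,.016),.03,f_stop=12)); s("end")
c=get_calibration("wrist");im,_=read_camera("wrist");cv2.imwrite("pics/w2.png",im)
im,_=read_camera("scene");cv2.imwrite("pics/s2.png",cv2.resize(im[180:320,210:400],None,fx=4,fy=4,interpolation=cv2.INTER_CUBIC));cv2.imwrite("pics/s2f.png",im)
E
```

```text
False
down 5.96 [-0.2653 -0.0005] 0.0169 [ 1.15 -0.34  1.08]
False
mid 7.69 [-0.1702  0.    ] 0.016 [-0.81 -0.02 -0.27]
True
end 8.76 [-0.1418 -0.0002] 0.0165 [ 0.57 -2.45  0.74]
```

View pics/s2.png

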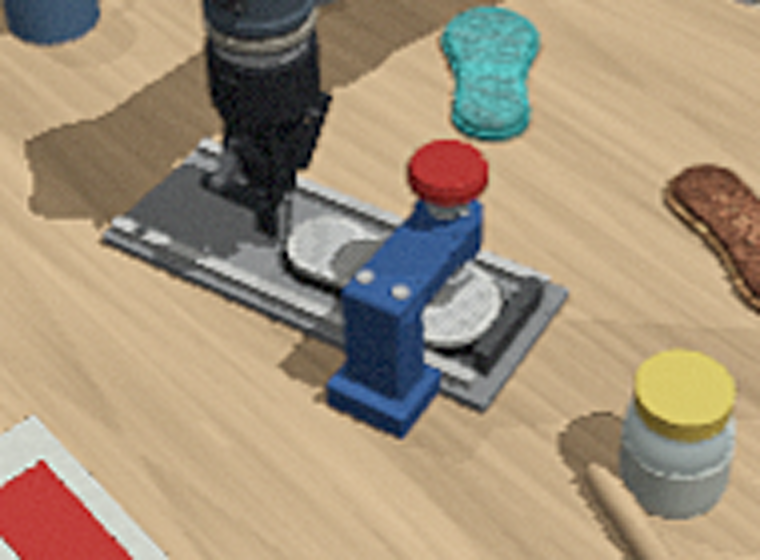

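View pics/w2.png

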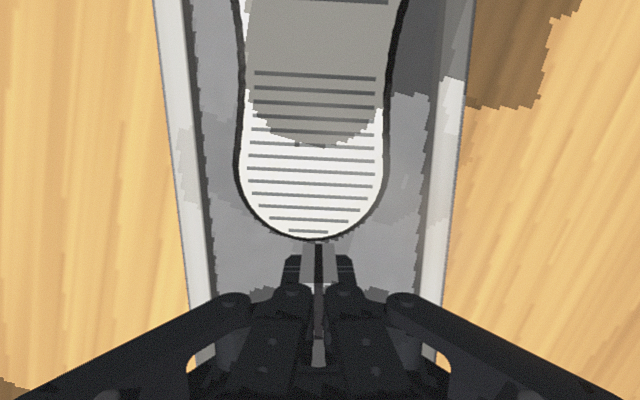

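The wrist view shows the fingers at the heel tip (314,240), with the sole straight in the channel. The scene crop shows the toe at the dark stop near (480,345) and the head up. The force stop came at tool x = -142 mm, where about -143 was expected. I'll back off, rise and check again from above the head, with the sole home, before pressing.

```bash
python3 - <<'E'
from m import *
def s(n): o=get_obs();print(n,round(o["t"],2),toP(o["tcp_pos"]).round(4),o["tcp_pos"][2].round(4),o["contact_force"].round(2))
line_to(W(-.17,0,.017),.08); line_to(W(-.17,0,.22),.25)
c=get_calibration("wrist");im,_=read_camera("wrist");cv2.imwrite("pics/w3.png",im);s("up")
for n,P in(("toe stop",W(.042,0,.024)),("heel",W(-.132,0,.024)),("head",W(0,0,.144))): print(n,project(c,P))
b=blobs(red(im),(0,0,640,400))
im,_=read_camera("scene");cv2.imwrite("pics/s3.png",cv2.resize(im[180:320,210:400],None,fx=4,fy=4,interpolation=cv2.INTER_CUBIC))
E
```

```text
up 10.37 [-0.1691  0.0009] 0.2181 [-0.78  0.87 -0.24]
toe stop [[319.6865951  -87.30453269]]
heel [[319.41560249 132.66610613]]
head [[ 320.16303342 -106.73953104]]
```

View pics/w3.png

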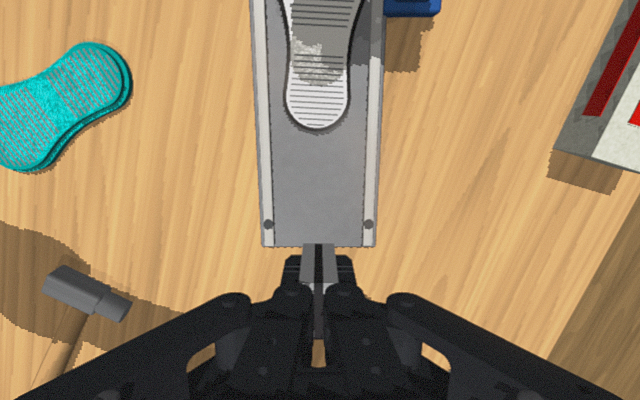

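View pics/s3.png

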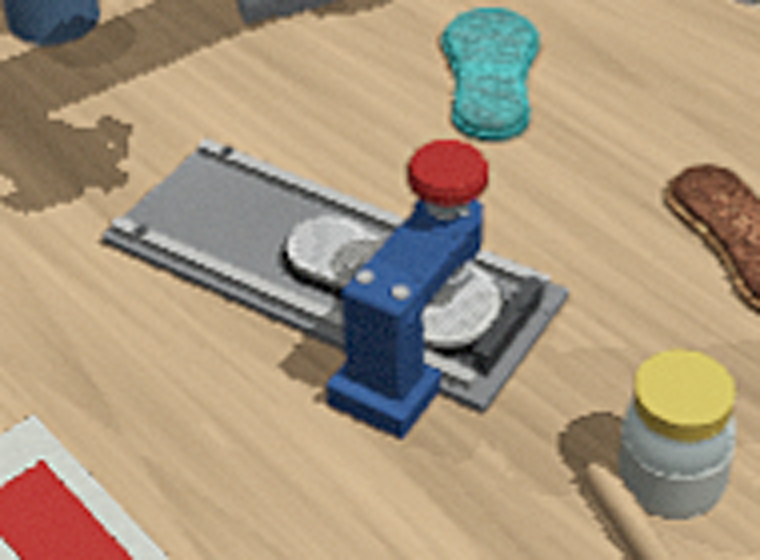

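The wrist view has the heel end at about (318,131), against a prediction of 132.7 for home, and the bed end at row 247. The scene crop shows the sole unmoved, with the toe at the stop. I'll gate the press on the heel-to-bed-end distance, which is 124 mm if home.

```bash
python3 - <<'E'
from m import *
import sys
def s(n): o=get_obs();print(n,round(o["t"],2),toP(o["tcp_pos"]).round(4),o["tcp_pos"][2].round(4),o["contact_force"].round(2))
c=get_calibration("wrist")
h=toP(onplane(c,[(318,129.5)],.022))[0];b=toP(onplane(c,[(318,246.5)],.010))[0]
print("heel",h,"bed end",b,"diff",h-b)
if not .119<(h-b)[0]<.130: sys.exit("check")
line_to(W(0,0,.22),.2)
line_to(W(0,0,.155),.15); hold(.2); s("above")
r=line_to(W(0,0,.117),.03,f_stop=28); s(f"pressed {r}")
hold(.5); s("held")
im,_=read_camera("scene");cv2.imwrite("pics/s4.png",cv2.resize(im[180:320,210:400],None,fx=4,fy=4,interpolation=cv2.INTER_CUBIC)); s("now")
E
```

```text
heel [-0.12945673  0.00164224] bed end [-0.25436969  0.00170685] diff [ 1.24912956e-01 -6.46127070e-05]
above 12.2 [-0.0003 -0.0007] 0.1561 [-0.15 -0.2   0.05]
pressed True 13.21 [ 0.0001 -0.0002] 0.1248 [-4.26 -0.48 12.51]
held 13.71 [ 0.0001 -0.0001] 0.125 [-4.45 -0.84 13.55]
now 13.76 [ 0.0001 -0.0002] 0.125 [-3.47  1.07 12.32]
```

View pics/s4.png

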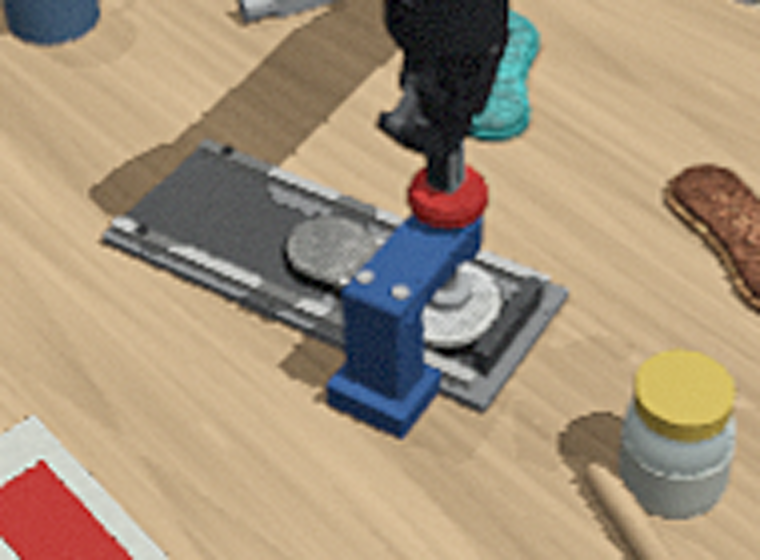

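The head is down on its guide in the picture, but after the stop the tool eased to z = 0.125 with 12–13 N, which is about the holding force and no more. I'll press 2–3 mm further for a positive hold at the stop.

```bash
python3 - <<'E'
from m import *
def s(n): o=get_obs();print(n,round(o["t"],2),toP(o["tcp_pos"]).round(4),o["tcp_pos"][2].round(4),o["contact_force"].round(2))
r=line_to(W(0,0,.1215),.01,f_stop=25); s(f"more {r}")
hold(.6); s("held")
line_to(W(0,0,.155),.05); line_to(W(0,0,.22),.2);line_to(W(-.17,0,.22),.25); hold(.3); s("off")
c=get_calibration("wrist");im,_=read_camera("wrist");cv2.imwrite("pics/w5.png",im)
im,_=read_camera("scene");cv2.imwrite("pics/s5.png",cv2.resize(im[180:320,210:400],None,fx=4,fy=4,interpolation=cv2.INTER_CUBIC))
a=cv2.imread("pics/s3.png");print("red row range before/after",[cv2.boundingRect(blobs(red(x),(380,100,520,260),400)[0]) for x in(a,cv2.imread("pics/s5.png"))])
E
```

```text
more False 14.12 [ 0.0001 -0.0002] 0.124 [-6.98 -0.21 20.94]
held 14.72 [ 0.     -0.0002] 0.124 [-7.09  1.47 22.57]
off 17.15 [-0.1686 -0.0003] 0.22 [ 0.32 -0.08  0.65]
red row range before/after [(408, 140, 80, 66), (408, 140, 80, 66)]
```

View pics/s5.png

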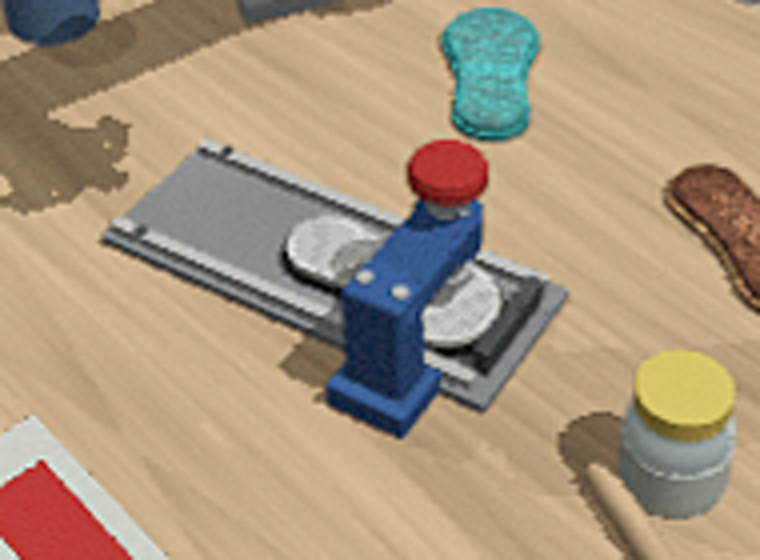

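View pics/w5.png

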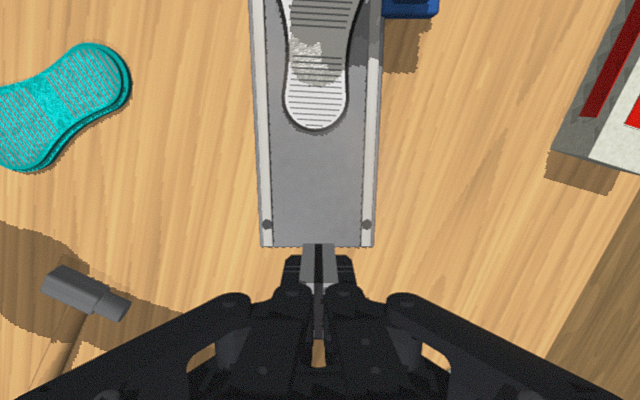

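The scene crop shows the head back up, in exactly the same box as before the press. In the wrist view the heel is still at (317,130) with the bed end at row 247. The nearby bystanders have not moved, and the arm touches nothing.

```bash
python3 -c "
from h import *
finish_job()"
```

```text
the job is handed in; nothing more can be done
```

I pushed the white sole by its heel with closed fingers until it met the stop, then pressed the red head fully down, held it, let it spring back and handed the job in. It took about 17 s; no verdict is reported.

**Sole home:** The push stopped by force at tool x = -142 mm, where about -143 mm was expected. The wrist picture put the heel 124.9 mm from the bed end, against 124 mm if home. The wrist view after the press looks the same.

**Press:** The first press eased off to z = 0.125 m with about 13 N, only just the holding force. I pressed further, to z = 0.124 m, and held it at about 22 N for 0.6 s, matching the 124 mm given for fully down. Afterwards the head was back at exactly its earlier place in the picture.

**Disagreements:** The wrist picture placed the heel and bed end 2–3 mm farther along than the other cameras. That is about the calibration error, and it cancels in the heel-to-bed-end distance.

**Other things:** The arm met no force outside the sole and plunger contacts. The jar, brown sole and hammer looked unmoved in the pictures; I did not measure the brush or mug at the end.

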